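# Open the loaded board-test fixture

### The job

One of the two test fixtures has a circuit board inside, visible through its lid: press that fixture's release tab so that the lid springs up, then push the lid fully open, leaning back against its stop. Leave the board lying in its nest, the other fixture shut and everything else on the bench where it is; nothing is to be picked up.

Things in the scene. Friction and masses are not known exactly. Their poses are not given: they have to be found in the camera images.
- fix_a: The fixture WITH the board inside (left or right at random), fixed to the bench, yaw within 0.35 rad. A black block 120 x 120 mm, 52 mm high, with a clear-paned lid on top (shut: top at 61 mm) hinged on the side away from the robot and a steel release tab jutting out towards the robot. Origin: centre of the underside; x from tab to hinge side, y left along the hinge, z up.
- fix_b: The second fixture, of the same build, sizes and axes, with an empty nest: to be left shut. Fixed to the bench, yaw within 0.35 rad.
- tab_a_pad (a point): Press point on top of the loaded fixture's tab, at its middle, 106 mm from the fixture's origin along -x, 38.5 mm high at rest. The tab is a level plate 46 mm long (free end 11 mm beyond this point), 36 mm wide, pivoted 35 mm behind this point. Press straight down: 3 N to start, 6.5 N at the end, 10 mm down; the lid lets go after about 4 to 5 mm.
- tab_a (a joint): Angle of that tab (rad): 0 at rest, 0.30 fully pressed. It carries an upright hook (top at 62 mm) that holds a tongue on the lid; pressed, it lets go and a spring lifts the lid by itself; let go, the tab springs back up.
- lid_a_edge (a point): Middle of the free edge of the loaded fixture's lid, at its underside, 110 mm from the hinge axis. The lid is 116 mm wide, 8 mm thick: an aluminium frame with a solid clear pane. A steel tongue 36 mm wide stands 14 mm out beyond the edge.
- lid_a_hinge (a point): Middle of that lid's hinge axis, which runs along the fixture's y: 56 mm from the fixture's origin along +x, 53.5 mm above the bench.
- lid_a (a joint): Angle of that lid (rad): 0 shut, 1.57 upright, 1.92 leaning back on its stop. Released, the spring lifts it to about 0.85 rad; from there its stiff hinge keeps it wherever it is pushed. Pushing its underside takes 1 to 2 N at the free edge.
- lid_b (a joint): Angle of the other fixture's lid (rad), 0 shut.
- board_center (a point): Centre of the green circuit board on its black frame (76 x 76 x 8 mm together), lying loose in the nest of the loaded fixture, 38 mm above the bench.
- spare_frame: Bystander, not to be disturbed: a loose black square frame, 68 x 70 mm, 14 mm high, with a screw in each corner. Origin at its underside on the bench.
- socket: Bystander, not to be disturbed: a small upright steel socket, 17 mm across, 34 mm high. Origin at its underside on the bench.
- standoffs_tub: Bystander, not to be disturbed: an open white plastic tub, 60 mm across, 30 mm high. Origin at its underside on the bench.
- tape_roll: Bystander, not to be disturbed: a yellow roll of tape lying flat, 56 mm across, 18 mm high. Origin at its underside on the bench.
- flux_jar: Bystander, not to be disturbed: a small closed jar, 48 mm across, 50 mm high. Origin at its underside on the bench.
- driver: Bystander, not to be disturbed: a screwdriver lying flat, 170 mm long. Origin at its underside on the bench.
- bit_holder: Bystander, not to be disturbed: a grey block 60 x 30 mm with four steel bits standing in it, 37 mm high. Origin at its underside on the bench.

How it is judged (in metres and radians):
On the way, in this order (a step that is already met when the one before it is completed fails the run):
1. the loaded fixture's tab is pressed down (value of joint tab_a above 0.1 rad).
2. the lid of the loaded fixture has sprung up (value of joint lid_a between 0.45 and 1.3 rad), for 0.1 s.
At the end, for the whole second after the job is handed in: The loaded fixture's lid stands at more than 1.75 rad (its stop is at 1.92) and at rest, its tab has sprung back (below 0.06 rad), the other lid is shut (below 0.05 rad) and the board lies in its nest (centre within 45 mm of the fixture's origin) (value of joint lid_a above 1.75 rad and not (velocity of joint lid_a above 0.1 rad/s) and not (velocity of joint lid_a below -0.1 rad/s) and value of joint tab_a below 0.06 rad and value of joint lid_b below 0.05 rad and distance between board_center and fix_a below 0.045 m); the robot touches nothing.
It fails at once if the other fixture's lid is released or opened (value of joint lid_b above 0.1 rad).
It fails at once if the circuit board is lifted or shifted in its nest (distance of board_center from where it was at the start of the episode above 0.012 m or angle between board_center's own z axis and vertical above 0.2 rad).
It fails at once if a bystander is knocked away (moved by more than 30 mm) (distance of any of spare_frame, socket, standoffs_tub, tape_roll, flux_jar, driver, bit_holder from where it was at the start of the episode above 0.03 m).
It fails at once if a bystander is lifted off the bench (height (world z) of any of spare_frame, socket, standoffs_tub, tape_roll, flux_jar, driver, bit_holder above 0.025 m).
It also fails if it takes over 38 s, if anything falls off the work surface, if the arm or the gripper's body presses on something with over 40 N, if the wrist force passes 120 N, or if a joint passes its speed limit or range.

### The arm

A 6-joint arm with a two-finger parallel gripper is mounted at the origin on the work surface. World frame = base frame: x ahead of the robot, y to its left, z up, the work surface at z = 0. Lengths are in mm, angles in rad, forces in N, time in s.
With the tool pointing down it reaches from about 275 to 750 mm from the base axis. Payload 10.2 kg.
Tool frame: the origin (TCP) lies at the very end of the fingers, on their centre line; the grasp point (between the pads) lies 19 mm behind it; z points along the fingers, y is the direction in which the jaws open and shut (so a half turn about z gives the same grasp; the last joint's range is limited). The gripper opens to 88 mm and grips with 3 to 60 N. Pads are 18 mm wide; open, the fingers measure 123 mm over their backs; the gripper's body (75 mm by 187 mm) begins 45 mm behind the grasp point.
Start: joints at [-1.541, 0.313, 1.498, -0, 1.331, -0.223], TCP at [131.297, -508.323, 238.72] pointing down, gripper open.
Joint ranges: [-2.94, 2.94], [-0.97, 2.17], [0.19, 2.56], [-1.23, 4.37], [0.02, 3.11], [-2.88, 2.88]. Speed limits (rad/s): [2.39, 2.39, 3.01, 3.14, 3.14, 3.14].

### API

Orientations are given as a unit quaternion [w, x, y, z].
In Python, from bench import bot gives the robot as it stands.
- The arm moves only by the tool move_arm, never from a script. Its argument "commands" is a list that holds one entry, the list of rows, each a list of 7 numbers: the shift along the tool's x, y, z in mm, then the turn, a rotation vector about the tool's x, y, z in rad, then the finger opening in mm, from 0 to 88.1. A call has 1 to 8 rows; each row shifts and turns the commanded pose from where the row before left it, along the tool's axes as they then stand; what a row does not reach is not made up. A row lasts 1/10 s, in which the tool goes at most 50 mm and 8.59 degrees, less where a joint would pass 70% of its speed; a pose out of reach is approached as far as the arm can. A call with a gripper value outside its range is refused whole. The fingers move at their own pace and stop on an object; "grip_force" is the grip in N (left out, the last holds). Time passes only in rows, so rows that do not move let the fingers close. It gives the time, the measured TCP pose, the force and the opening at its end, in the units of the state.
- bot.state(): the state, without advancing time (a new reading comes with each control period).
- bot.snapshot(name): name is "side" or "top" or "wrist"; returns a dict with "pixels" (400x640x3 uint8, blue, green, red), "fx", "fy", "cx", "cy" (pixels), "T" (4x4, takes a point from camera to world coordinates). Camera axes: x right, y down, z forward; pixel columns grow to the right and rows downward; lengths in mm; the calibration is good to about 2 mm. A picture is of the moment at which its call begins. There is no depth.
- bot.close_job(): hands the job in, once; it reports no verdict.
The state is a dict: "time": time; "joints": joint angles; "joint_velocities": joint speeds; "tau": joint torques, N m; "tcp_pos": TCP position; "tcp_rot": TCP orientation; "wrist_force": force on the tool from outside, world axes, zero at the start; "wrist_torque": the same for the moment, N m; "gripper_width": finger opening in mm.
Only numpy, scipy, OpenCV 4.12 (cv2) and the standard library are available. Lean on these libraries where they do the work, as an engineer would, in place of code of your own. Each camera call takes 0.05 s, during which the arm holds its last target.

## Working session

There is one attempt and no reset: what is moved stays moved. The work goes in short steps, Python scripts to look and compute and a tool call to move; the robot and the scene stay as the last step left them, time stands still between calls to the robot, and variables do not carry over. Pictures are saved under pics/ and viewed, and the job is handed in when it is done.

Besides the shell and the picture viewer there is one more tool, called after "Call:" in YAML: its name, and indented under it one key for each argument. move_arm: Moves the arm, as the interface text tells. Its arguments: {"type":"object","properties":{"commands":{"type":"array","items":{"type":"array","items":{"type":"array","items":{"type":"number"}}}},"grip_force":{"type":"number"}},"required":["commands"]}

```bash
ls; mkdir -p pics; python3 - <<'E'
from bench import bot
import cv2,pickle
s=bot.state();print(s)
for n in("top","side","wrist"):
    d=bot.snapshot(n);cv2.imwrite(f"pics/{n}0.png",d["pixels"]);pickle.dump(d,open(f"{n}0.pkl","wb"));print(n,d["fx"],d["cx"],d["cy"],d["T"])
E
```

```text
pics
{'time': 0.0, 'joints': array([-1.54142227e+00,  3.13458476e-01,  1.49841807e+00, -1.82990884e-06,
        1.33097684e+00, -2.23392696e-01]), 'joint_velocities': array([ 0.000896  ,  0.00085756, -0.00132128,  0.00034766, -0.00135983,
        0.00015711]), 'tau': array([-1.02521994e-03, -4.02207363e+01, -2.52270555e+01,  6.93964865e-02,
        3.52278748e-02, -8.76180570e-05]), 'tcp_pos': array([ 131.27839253, -508.07928924,  238.16388196]), 'tcp_rot': array([-6.27490110e-04,  9.92024022e-01,  1.26047385e-01,  6.01712347e-05]), 'wrist_force': array([0.14568913, 0.35769876, 0.49327609]), 'wrist_torque': array([ 0.01455604, -0.01097328, -0.04454288]), 'gripper_width': 87.95339105578687}
top 456.38762894483375 325.35739798659944 200.52534425833437 [[ 1.17996550e-02 -9.85293804e-01  1.70460811e-01  3.43182571e+02]
 [-9.99681453e-01 -7.82043858e-03  2.39965217e-02 -1.71532409e+01]
 [-2.23105458e-02 -1.70689662e-01 -9.85072220e-01  1.25772922e+03]
 [ 0.00000000e+00  0.00000000e+00  0.00000000e+00  1.00000000e+00]]
side 369.90681116909 323.60578872946394 205.41001835850736 [[-9.64478917e-01 -1.17396986e-01  2.36639741e-01  3.45132138e+02]
 [-2.63191329e-01  5.03698815e-01 -8.22810931e-01  7.42072945e+02]
 [-2.25996341e-02 -8.55865323e-01 -5.16704756e-01  5.41371891e+02]
 [ 0.00000000e+00  0.00000000e+00  0.00000000e+00  1.00000000e+00]]
wrist 355.18382649578524 320.9287911459609 196.32926965997675 [[ 2.49643489e-01 -9.19872046e-01 -3.02512063e-01  2.10452472e+02]
 [-9.68337814e-01 -2.37172739e-01 -7.79164218e-02 -4.88008585e+02]
 [-7.44763554e-05  3.12385197e-01 -9.49955516e-01  3.82819753e+02]
 [ 0.00000000e+00  0.00000000e+00  0.00000000e+00  1.00000000e+00]]
```

View pics/top0.png

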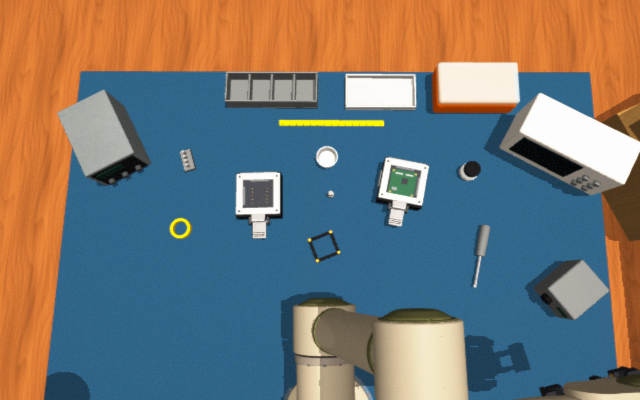

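View pics/side0.png

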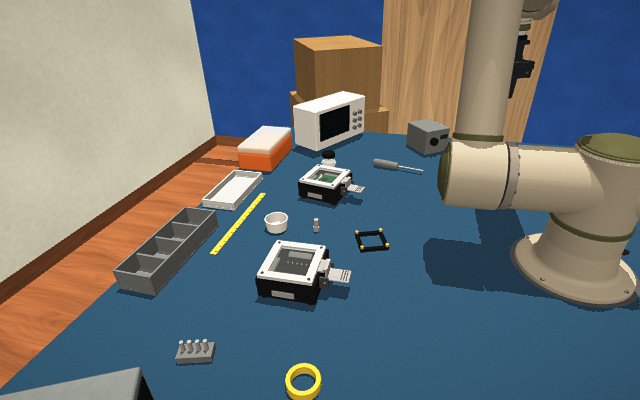

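The board (green) is in the right-hand fixture: lid about (404,183) in the top view with its tab at (397,215), and (327,181) in the side view. The left fixture, at (258,193) in the top view, is empty. Next I'll measure from both views.

```bash
cat > h.py <<'E'
import numpy as np,cv2
def ray(d,p):
    v=np.array([(p[0]-d["cx"])/d["fx"],(p[1]-d["cy"])/d["fy"],1.]);return d["T"][:3,3],d["T"][:3,:3]@v
def plane(d,p,z):
    o,v=ray(d,p);return o+v*(z-o[2])/v[2]
def two(d1,p1,d2,p2):
    o1,v1=ray(d1,p1);o2,v2=ray(d2,p2)
    s=np.linalg.lstsq(np.c_[v1,-v2],o2-o1,rcond=None)[0];a=o1+s[0]*v1;b=o2+s[1]*v2
    return (a+b)/2,np.linalg.norm(a-b)
def proj(d,P):
    q=d["T"][:3,:3].T@(np.asarray(P,float)-d["T"][:3,3]);return np.array([d["fx"]*q[0]/q[2]+d["cx"],d["fy"]*q[1]/q[2]+d["cy"]])
E
python3 - <<'E'
import pickle,cv2,numpy as np
from h import *
t=pickle.load(open("top0.pkl","rb"));s=pickle.load(open("side0.pkl","rb"))
c=t["pixels"][140:245,360:460];cv2.imwrite("pics/tc.png",cv2.resize(c,None,fx=5.5,fy=5.5,interpolation=cv2.INTER_CUBIC))
c=s["pixels"][150:220,285:380];cv2.imwrite("pics/sc.png",cv2.resize(c,None,fx=8,fy=8,interpolation=cv2.INTER_CUBIC))
m=(t["pixels"].min(2)>170).astype(np.uint8); m[:, :360]=0;m[:,440:]=0;m[:140]=0;m[245:]=0
cs,_=cv2.findContours(m,cv2.RETR_EXTERNAL,cv2.CHAIN_APPROX_NONE)
for k in cs:
    if cv2.contourArea(k)<40: continue
    r=cv2.minAreaRect(k);print(cv2.contourArea(k),r);
    b=cv2.boxPoints(r)
    for p in b: print(p,plane(t,p,61))
E
```

```text
166.0 ((395.9639892578125, 216.94798278808594), (12.790310859680176, 15.473592758178711), 10.30484676361084)
[388.288   223.41599] [ 490.46914212 -154.31924614   61.        ]
[391.056   208.19199] [ 531.06565456 -162.09416926   61.        ]
[403.63998 210.47998] [ 525.2242651  -195.15877029   61.        ]
[400.87198 225.70398] [ 484.72010042 -187.21117992   61.        ]
1816.0 ((402.95574951171875, 184.02993774414062), (44.26582717895508, 48.193851470947266), 10.885526657104492)
[376.67047 203.51352] [ 543.30713745 -124.21630123   61.        ]
[385.77173 156.18686] [ 673.0200384  -149.67780908   61.        ]
[429.24103 164.54636] [ 650.5105598  -265.80766238   61.        ]
[420.13977 211.87302] [ 521.87376647 -238.46462252   61.        ]
```

View pics/tc.png

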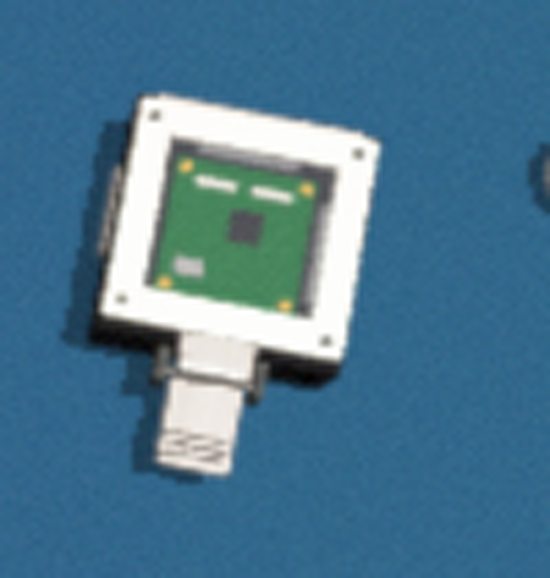

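View pics/sc.png

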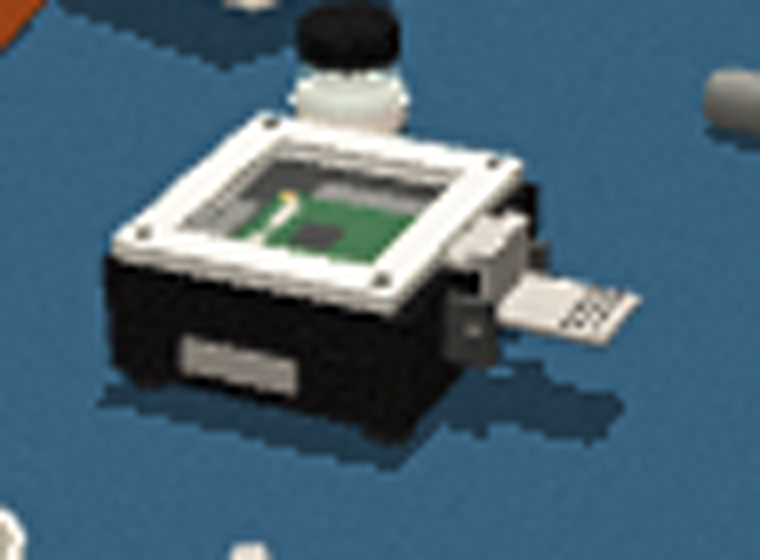

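```bash
python3 - <<'E'
import pickle,numpy as np
from h import *
t=pickle.load(open("top0.pkl","rb"));s=pickle.load(open("side0.pkl","rb"))
T=np.array([(142,95),(381,138),(344,362),(99,315),(153,466),(230,475)])/5.5+[360,140]-.4
S=np.array([(113,243),(268,112),(522,158),(400,312),(608,345),(640,295)])/8+[285,150]-.4
P=[]
for a,b in zip(T,S):
    p,e=two(t,a,s,b);z=61 if len(P)<4 else 38.5;P.append(p);print(p.round(1),e.round(1),plane(t,a,z).round(1),plane(s,b,z).round(1))
for f in(lambda i:P[i],lambda i:plane(t,T[i],61 if i<4 else 38.5)):
    Q=[np.array(f(i)) for i in range(6)]
    h=(Q[0]+Q[1])/2;e=(Q[2]+Q[3])/2;te=(Q[4]+Q[5])/2;c=sum(Q[:4])/4
    y=Q[0]-Q[1]+Q[3]-Q[2];v=h-te
    print("c",c,"yaws",np.arctan2(*(h-e)[1::-1]),np.arctan2(-y[0],y[1]),np.arctan2(*v[1::-1]),"tabend",te,"h",h,"e",e)
E
```

```text
[ 672.9 -149.    57.1] 1.4 [ 671.1 -148.7   61. ] [ 671.  -141.9   61. ]
[ 649.9 -265.4   58.8] 1.5 [ 650.1 -264.8   61. ] [ 647.6 -260.5   61. ]
[ 541.7 -244.2   59.6] 4.7 [ 539.2 -244.1   61. ] [ 543.6 -241.7   61. ]
[ 562.5 -127.5   53.9] 0.1 [ 561.2 -126.8   61. ] [ 559.3 -114.8   61. ]
[ 492.8 -154.9   34.4] 3.2 [ 490.8 -154.5   38.5] [ 493.2 -147.8   38.5]
[ 488.4 -192.2   35.3] 2.6 [ 486.7 -191.9   38.5] [ 488.7 -186.4   38.5]
c [ 606.75549674 -196.50548696   57.33924821] yaws -0.19316974981488771 -0.18554908261162878 -0.19457826691076022 tabend [ 490.59328111 -173.53326774   34.86350328] h [ 661.40276225 -207.19497533   57.90995387] e [ 552.10823123 -185.8159986    56.76854256]
c [ 605.4019041  -196.12058547   61.        ] yaws -0.1903898455209952 -0.18238395514874586 -0.19282983870613898 tabend [ 488.72797453 -173.19954367   38.5       ] h [ 660.60454692 -206.75946693   61.        ] e [ 550.19926127 -185.48170402   61.        ]
```

Two views agree: fixture A origin is about (605, -196), yaw -0.19, and the pad is about (501, -176). The two-view heights are 35 to 59 mm and run about 4 mm low, so the text heights are plausible. I'll move above it with the fingers closed.

Call:
move_arm:
  commands:
    - [[37,-22,0,0,0,0,0],[37,-22,0,0,0,0,0],[37,-22,0,0,0,0,0],[37,-22,0,0,0,0,0],[37,-22,0,0,0,0,0],[37,-22,0,0,0,0,0],[37,-22,0,0,0,0,0],[37,-22,0,0,0,0,0]]
  grip_force: 20

```text
time: 0.95
tcp_pos: [374.8, -262.4, 238.7]
tcp_rot: [0.0, 0.992, 0.126, -0.0]
wrist_force: [-0.0, -1.4, -0.6]
gripper_width: 26.0
```

Call:
move_arm:
  commands:
    - [[37,-22,0,0,0,0,0],[37,-22,0,0,0,0,0],[37,-22,0,0,0,0,0],[0,0,0,0,0,0.148,0],[0,0,0,0,0,0.148,0],[0,0,0,0,0,0.148,0],[0,0,0,0,0,0,0],[0,0,0,0,0,0,0]]

```text
time: 1.75
tcp_pos: [464.7, -172.2, 238.6]
tcp_rot: [-0.0, 0.996, -0.093, -0.0]
wrist_force: [0.1, -0.2, 0.4]
gripper_width: 0.2
```

```bash
python3 - <<'E'
from bench import bot
import cv2,pickle
s=bot.state();print(s["time"],s["tcp_pos"],s["tcp_rot"],s["joints"],s["gripper_width"])
for n in("wrist",):
    d=bot.snapshot(n);cv2.imwrite(f"pics/{n}1.png",d["pixels"]);pickle.dump(d,open(f"{n}1.pkl","wb"))
E
```

```text
1.75 [ 464.74072943 -172.22902949  238.58596361] [-6.93239114e-05  9.95619499e-01 -9.34975155e-02 -1.50152730e-04] [-5.91749573e-01  2.48399510e-01  1.58344010e+00 -2.24353480e-05
  1.31008310e+00  1.16632110e+00] 0.22156377326245585
```

View pics/wrist1.png

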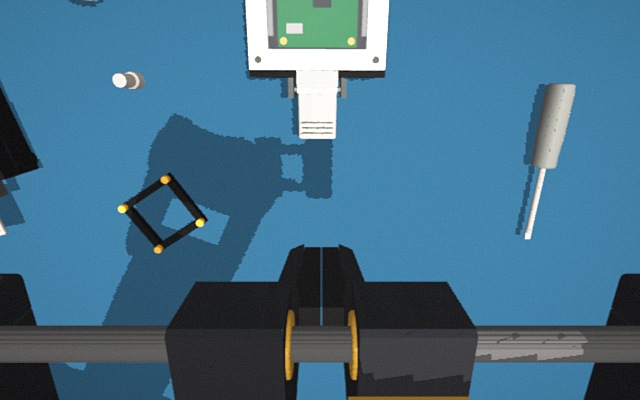

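The wrist view shows the green board in the fixture ahead. The tab's free end is at about (299..337, 138), and the lid's front edge runs (247,72) to (386,72).

```bash
python3 - <<'E'
import pickle,numpy as np
from h import *
t=pickle.load(open("top0.pkl","rb"));w=pickle.load(open("wrist1.pkl","rb"))
T=np.array([(153,466),(230,475),(99,315),(344,362)])/5.5+[360,140]-.4
W=[(299.5,138),(336,138),(247,71),(386,71)]
for a,b,z in zip(T,W,(38.5,38.5,61,61)):
    p,e=two(t,a,w,b);print(p.round(1),e.round(1),plane(w,b,z).round(1))
E
```

```text
[ 493.2 -156.2   20.7] 1.0 [ 496.  -157.3   38.5]
[ 487.9 -192.6   30.1] 0.9 [ 489.4 -192.1   38.5]
[ 562.9 -126.7   57.4] 2.2 [ 563.7 -126.9   61. ]
[ 541.3 -246.3   48.2] 0.6 [ 541.5 -243.7   61. ]
```

Call:
move_arm:
  commands:
    - [[42,-3,0,0,0,0,0],[0,0,0,0,0.15,0,0],[0,0,0,0,0.15,0,0],[-10.6,0,34.4,0,0,0,0],[-10.6,0,34.4,0,0,0,0],[-10.6,0,34.4,0,0,0,0],[-10.6,0,34.4,0,0,0,0],[-10.6,0,34.4,0,0,0,0]]

```text
time: 2.6
tcp_pos: [506.7, -177.4, 57.6]
tcp_rot: [0.015, 0.984, -0.093, 0.149]
wrist_force: [0.6, -0.4, 0.4]
gripper_width: 0.0
```

Call:
move_arm:
  commands:
    - [[-2.1,0,6.7,0,0,0,0],[0,0,0,0,0,0,0],[0,0,0,0,0,0,0]]

```text
time: 2.9
tcp_pos: [507.6, -177.9, 53.4]
tcp_rot: [0.015, 0.984, -0.094, 0.15]
wrist_force: [0.2, -0.2, 0.3]
gripper_width: 0.5
```

```bash
python3 - <<'E'
from bench import bot
import cv2,pickle,numpy as np
s=bot.state();print(s["time"],s["tcp_pos"],s["tcp_rot"],s["wrist_force"])
d=bot.snapshot("wrist");e=bot.snapshot("side")
c=cv2.resize(e["pixels"][100:240,250:450],None,fx=3.2,fy=3.2,interpolation=cv2.INTER_CUBIC)
cv2.imwrite("pics/w2.png",d["pixels"]);cv2.imwrite("pics/s2.png",c)
E
```

```text
2.9 [ 507.63627519 -177.85137686   53.39974096] [ 0.01491636  0.98412192 -0.09389816  0.14988225] [ 0.21344078 -0.18535469  0.27757789]
```

View pics/w2.png

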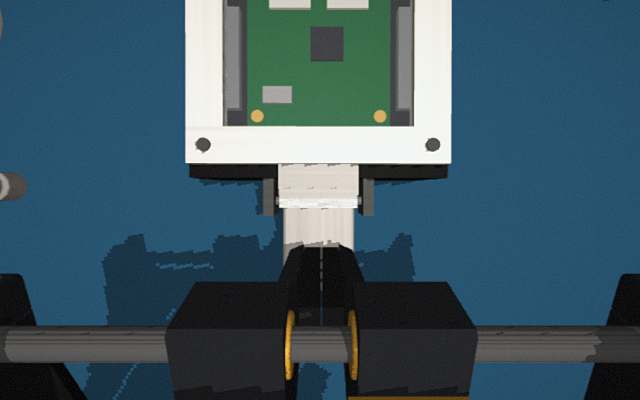

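View pics/s2.png

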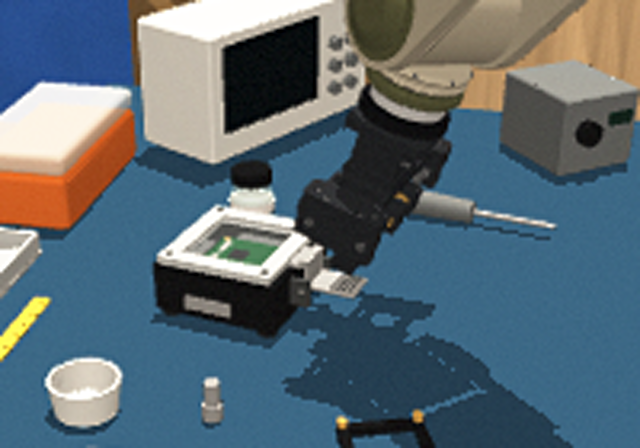

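The fingers are centred over the tab (finger centre at x≈321 px, tab centre at ≈319 px) and clear of the lid and hook. Pressing now, in steps.

Call:
move_arm:
  commands:
    - [[-1.2,0,3.8,0,0,0,0],[-1.2,0,3.8,0,0,0,0],[-1.2,0,3.8,0,0,0,0],[0,0,0,0,0,0,0]]

```text
time: 3.4
tcp_pos: [506.8, -177.3, 39.5]
tcp_rot: [0.014, 0.984, -0.094, 0.149]
wrist_force: [0.1, 0.4, 2.7]
gripper_width: 0.2
```

Call:
move_arm:
  commands:
    - [[-0.6,0,1.9,0,0,0,0],[-0.6,0,1.9,0,0,0,0],[-0.6,0,1.9,0,0,0,0],[0,0,0,0,0,0,0],[0,0,0,0,0,0,0]]

```text
time: 3.9
tcp_pos: [507.0, -177.4, 34.0]
tcp_rot: [0.014, 0.984, -0.094, 0.149]
wrist_force: [1.1, 0.5, 4.7]
gripper_width: 1.0
```

```bash
python3 - <<'E'
from bench import bot
import cv2
s=bot.state();print(s["time"],s["tcp_pos"],s["wrist_force"])
e=bot.snapshot("side")
cv2.imwrite("pics/s3.png",cv2.resize(e["pixels"][100:240,250:450],None,fx=3.2,fy=3.2,interpolation=cv2.INTER_CUBIC))
E
```

```text
3.9 [ 506.99441826 -177.42065116   34.03307963] [1.07946866 0.45910537 4.70595093]
```

View pics/s3.png

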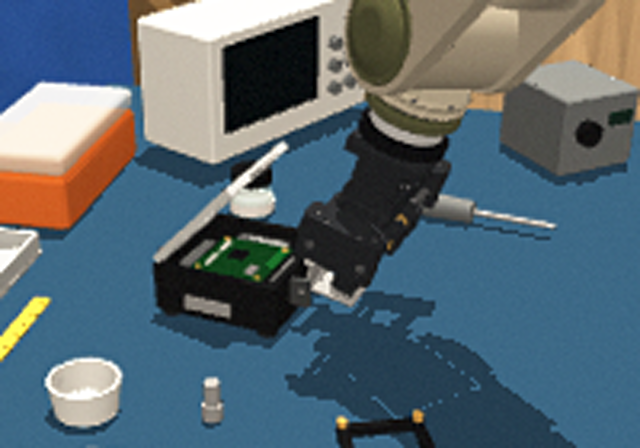

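The lid has sprung up to roughly 45° and the board is in its nest. Retracting from the tab, then pushing forward at z≈130.

Call:
move_arm:
  commands:
    - [[0,0,-25,0,0,0,0],[0,0,-25,0,0,0,0],[0,0,-25,0,0,0,0],[0,0,-25,0,0,0,0],[0,0,0,0,0,0,0],[0,0,0,0,0,0,0]]

```text
time: 4.55
tcp_pos: [477.4, -171.5, 128.7]
tcp_rot: [0.014, 0.984, -0.094, 0.148]
wrist_force: [-0.0, 0.2, -0.2]
gripper_width: 0.5
```

```bash
python3 - <<'E'
from bench import bot
import cv2
s=bot.state();print(s["time"],s["tcp_pos"],s["wrist_force"])
e=bot.snapshot("side")
cv2.imwrite("pics/s4.png",cv2.resize(e["pixels"][100:240,250:450],None,fx=3.2,fy=3.2,interpolation=cv2.INTER_CUBIC))
cv2.imwrite("pics/w4.png",bot.snapshot("wrist")["pixels"])
E
```

```text
4.55 [ 477.3934749  -171.47035002  128.70025675] [-0.01949242  0.22025204 -0.22728372]
```

View pics/s4.png

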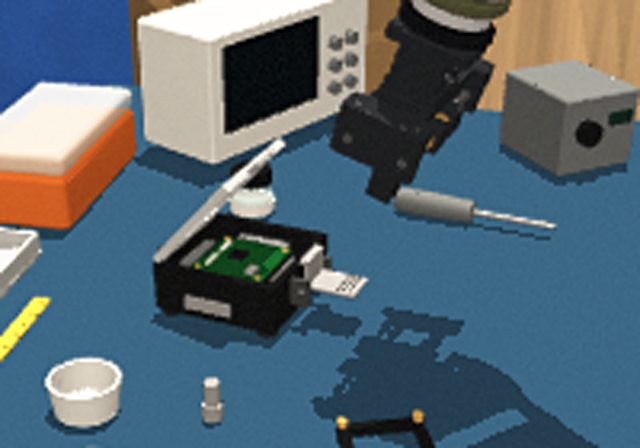

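View pics/w4.png

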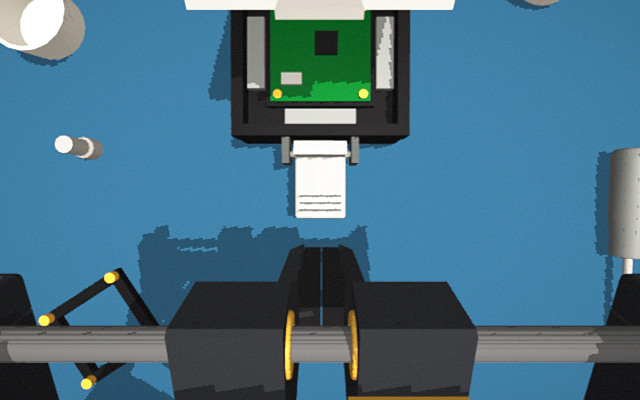

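The tab is back at rest, the lid stands at about 0.8 rad, and the finger's path to the tongue is clear.

Call:
move_arm:
  commands:
    - [[19.1,0,5.9,0,0,0,0],[19.1,0,5.9,0,0,0,0],[19.1,0,5.9,0,0,0,0],[19.1,0,5.9,0,0,0,0],[11.5,0,3.5,0,0,0,0],[11.5,0,3.5,0,0,0,0],[11.5,0,3.5,0,0,0,0],[0,0,0,0,0,0,0]]

```text
time: 5.45
tcp_pos: [592.0, -193.6, 127.8]
tcp_rot: [0.014, 0.984, -0.094, 0.148]
wrist_force: [-0.1, -0.3, -0.1]
gripper_width: 0.4
```

Call:
move_arm:
  commands:
    - [[11.5,0,3.5,0,0,0,0],[11.5,0,3.5,0,0,0,0],[11.5,0,3.5,0,0,0,0],[0,0,0,0,0,0,0]]

```text
time: 5.85
tcp_pos: [627.0, -200.5, 128.5]
tcp_rot: [0.014, 0.984, -0.094, 0.148]
wrist_force: [0.8, 0.6, 0.1]
gripper_width: -0.0
```

```bash
python3 - <<'E'
from bench import bot
import cv2
s=bot.state();print(s["time"],s["tcp_pos"],s["wrist_force"])
e=bot.snapshot("side")
cv2.imwrite("pics/s5.png",cv2.resize(e["pixels"][100:240,250:450],None,fx=3.2,fy=3.2,interpolation=cv2.INTER_CUBIC))
E
```

```text
5.85 [ 627.04420212 -200.46627739  128.48629305] [0.78069806 0.57827676 0.1428602 ]
```

View pics/s5.png

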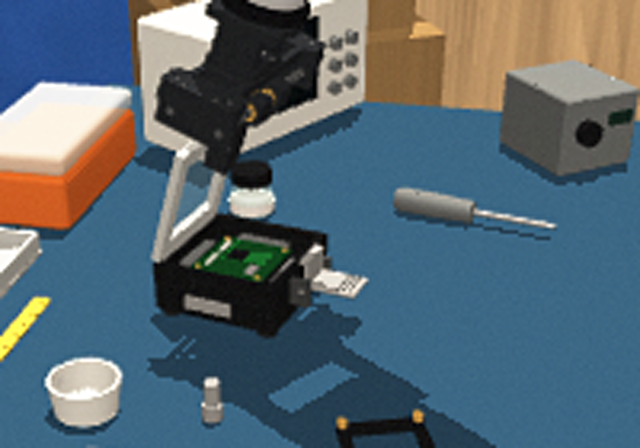

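The lid is following the finger, now near 1.3 rad. Continuing.

Call:
move_arm:
  commands:
    - [[11.5,0,3.5,0,0,0,0],[11.5,0,3.5,0,0,0,0],[9.6,0,3,0,0,0,0],[9.6,0,3,0,0,0,0],[0,0,0,0,0,0,0]]

```text
time: 6.4
tcp_pos: [670.0, -208.8, 128.8]
tcp_rot: [0.014, 0.984, -0.094, 0.148]
wrist_force: [-1.0, 1.3, -0.7]
gripper_width: 0.7
```

Call:
move_arm:
  commands:
    - [[3.8,0,1.2,0,0,0,0],[3.8,0,1.2,0,0,0,0],[0,0,0,0,0,0,0]]

```text
time: 6.7
tcp_pos: [678.1, -210.4, 129.5]
tcp_rot: [0.014, 0.984, -0.094, 0.149]
wrist_force: [-1.4, -0.0, -0.5]
gripper_width: 0.2
```

```bash
python3 - <<'E'
from bench import bot
import cv2
s=bot.state();print(s["time"],s["tcp_pos"],s["wrist_force"])
e=bot.snapshot("side")
cv2.imwrite("pics/s6.png",cv2.resize(e["pixels"][100:240,250:450],None,fx=3.2,fy=3.2,interpolation=cv2.INTER_CUBIC))
E
```

```text
6.7 [ 678.1288209  -210.43348337  129.53658285] [-1.3734752  -0.00448585 -0.52313711]
```

View pics/s6.png

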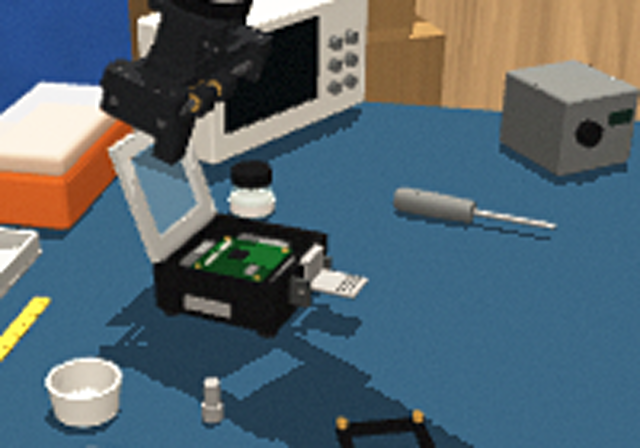

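The lid is past upright, with 1.4 N on the finger, so it isn't on the stop yet. Creeping on until the force rises.

Call:
move_arm:
  commands:
    - [[2.9,0,0.9,0,0,0,0],[1.9,0,0.6,0,0,0,0],[0,0,0,0,0,0,0]]

```text
time: 7.05
tcp_pos: [680.5, -210.9, 129.2]
tcp_rot: [0.013, 0.985, -0.094, 0.145]
wrist_force: [-23.4, 5.1, 9.8]
gripper_width: 0.4
```

Call:
move_arm:
  commands:
    - [[1.9,0,0.6,0,0,0,0],[1,0,0.3,0,0,0,0],[0,0,0,0,0,0,0]]

```text
time: 7.35
tcp_pos: [681.2, -211.0, 129.0]
tcp_rot: [0.013, 0.985, -0.094, 0.141]
wrist_force: [-43.4, 7.7, 18.3]
gripper_width: 0.4
```

The stop is reached: the force rose sharply to about 43 N with almost no further motion. Backing off.

Call:
move_arm:
  commands:
    - [[-9.6,0,-3,0,0,0,0],[-19.1,0,-5.9,0,0,0,0],[-28.7,0,-8.9,0,0,0,0],[-28.7,0,-8.9,0,0,0,0],[-28.7,0,-8.9,0,0,0,0],[-28.7,0,-8.9,0,0,0,0],[0,0,-30,0,0,0,0],[0,0,-30,0,0,0,0]]

```text
time: 8.15
tcp_pos: [520.5, -180.0, 188.0]
tcp_rot: [0.014, 0.984, -0.095, 0.149]
wrist_force: [-0.4, 0.3, 0.2]
gripper_width: 0.3
```

Call:
move_arm:
  commands:
    - [[0,0,0,0,0,0,0],[0,0,0,0,0,0,0],[0,0,0,0,0,0,0],[0,0,0,0,0,0,0]]

```text
time: 8.55
tcp_pos: [521.1, -179.9, 186.0]
tcp_rot: [0.014, 0.984, -0.094, 0.148]
wrist_force: [0.8, 0.3, 0.4]
gripper_width: 0.6
```

```bash
python3 - <<'E'
from bench import bot
import cv2,pickle
s=bot.state();print(s["time"],s["tcp_pos"],s["wrist_force"])
e=bot.snapshot("side");t=bot.snapshot("top")
cv2.imwrite("pics/s7.png",cv2.resize(e["pixels"][100:320,200:450],None,fx=2.6,fy=2.6,interpolation=cv2.INTER_CUBIC))
cv2.imwrite("pics/t7.png",t["pixels"]);pickle.dump((t,e),open("f.pkl","wb"))
E
```

```text
8.55 [ 521.12195735 -179.93303084  186.02183861] [0.79469381 0.29540019 0.35238937]
```

View pics/s7.png

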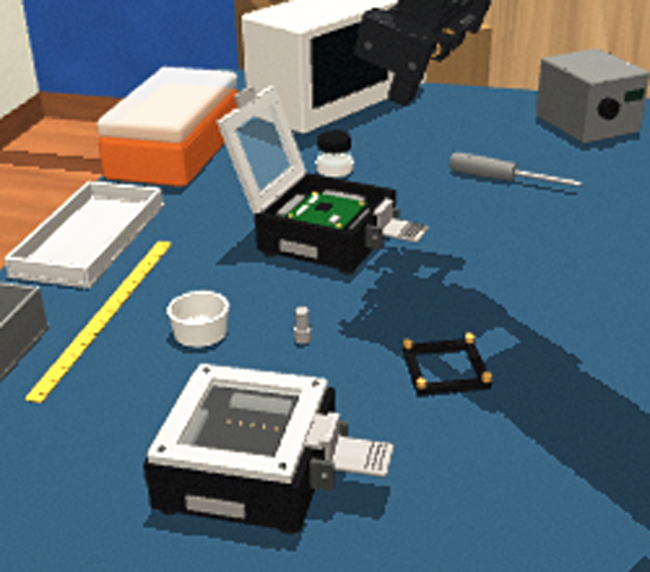

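View pics/t7.png

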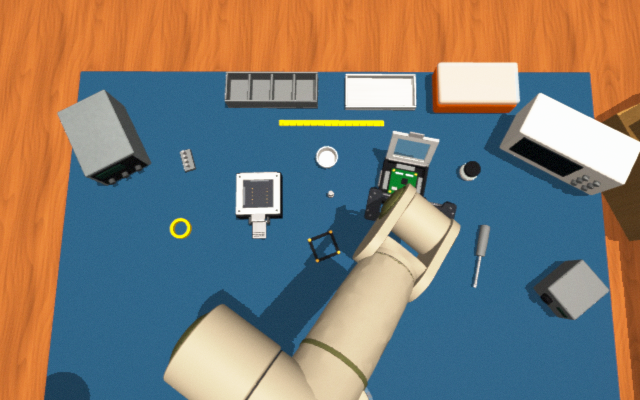

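Both views show the lid leaning back, with the board in its nest, the tab up, the left fixture shut and the bystanders in place. A quick check of the lid angle before handing in.

```bash
python3 - <<'E'
import pickle,numpy as np
from h import *
t,e=pickle.load(open("f.pkl","rb"))
y=-.19;f=np.array([np.cos(y),np.sin(y),0]);l=np.array([-np.sin(y),np.cos(y),0]);H=np.array([605,-196,53.5])+56*f
# lid free corners: left & right, side/top pixels; plane x-z of the fixture
c=cv2.resize(t["pixels"][110:170,370:450],None,fx=8,fy=8,interpolation=cv2.INTER_CUBIC);cv2.imwrite("pics/t8.png",c)
for nm,px,v in(("L",(285.4,146.9),58),("R",(304,134.5),-58)):
    o,d=ray(e,px); q=H+v*l; s=((q-o)@l)/(d@l); p=o+s*d-q
    print(nm,p@f,p[2],"angle",np.pi-np.arctan2(p[2],p@f),"r",np.hypot(p[2],p@f))
E
```

```text
L 39.38008880674846 98.55964157166653 angle 1.9509198224651207 r 106.13573545777489
R 44.3576531056761 94.2924952235079 angle 2.0105061817913477 r 104.20497130424611
```

The measured lid angle is about 1.95–2.0 rad, which matches the 1.92 stop within pixel error. Handing in.

```bash
python3 -c "
from bench import bot
bot.close_job();print(bot.state()['time'])"
```

```text
the job is handed in; nothing more can be done
the job is handed in; nothing more can be done
```

I pressed the release tab of the right-hand fixture, the one with the board, with closed fingertips. The lid sprang up by itself. I then pushed its free edge back to its stop, retracted the arm clear, and handed the job in at about 8.6 s.

**Final checks:**
- **Lid:** it measured 1.95 and 2.01 rad at its two corners in the side view. That is slightly over the 1.92 stop, which I put down to pixel error.
- **Scene:** the last pictures show the tab sprung back, the board in its nest, the left fixture shut and the bystanders in place. I judged these by eye and did not measure them.
- **Robot:** the wrist force was under 1 N before hand-in, so the arm was touching nothing.

**Disagreements and limits:**
- **Heights:** the measured lid and tab heights ran low. The top and side views gave 54–60 mm for the lid (text 61) and about 35 mm for the tab (text 38.5). The wrist and top views were further off because they were too close together. First contact with the tab, found by force, agreed with 38.5 mm.
- **Stop force:** the last nudge against the stop reached about 47 N at the wrist. This came through the fingertips, and the wrist limit is 120 N. The 40 N limit covers only the arm and gripper body, which the pictures showed clear of the lid.

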